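Interlock channel test pieces on their carrier

TASK

Load the two loose aluminium channel pieces onto the grey carrier plate, interlocked with the one fixed there: set the short piece open side up, flat between the two black guide strips and with its ends in line with the fixed piece, and turn the long piece over and seat it open side down across the pair, one flange fully down in each trough and centred along their length. Leave the jar, the beaker and the weight upright where they stand.

Things in the scene. Friction and masses are not known exactly. Their poses are not given: they have to be found in the camera images.
- carrier: Grey plate 160 x 230 x 10 mm, fixed to the bench. Origin at bench level; x along the channels, y across them, z up; it covers x -80..80, y -107..123, top at z 10. On it: a 90 mm channel fixed open side up, centred at y -47, and two black guide strips, each 90 long (along x), 8 wide, 6 high, centred at y 9 and y 85.
- seat (a point): Where the centre of the long piece's box is when it is seated open side down (carrier x 0, y 0, z 34); axes as the carrier's. Its flanges then stand on the trough floors (z 14), each 5 mm from the neighbouring flange of the pair, its web on the flange tips (z 50).
- bay (a point): Middle of the place for the short piece, between the guide strips, on the top face of the plate (carrier x 0, y 47, z 10); axes as the carrier's. 68 mm are free between the strips for the 60 mm wide piece.
- fixed_channel (a point): Centre, half-way up, of the channel fixed on the carrier (carrier x 0, y -47, z 30); axes as the carrier's. 90 long. Section: 60 wide (own y), 40 high (own z), web and both flanges 4 thick, trough 52 wide, 36 deep.
- short_mid (a point): The short loose aluminium channel piece, 90 mm long, about 0.13 kg; the point is the centre of its box, half-way up. x along its length, z towards its open side. Section: 60 wide (own y), 40 high (own z), web and both flanges 4 thick, trough 52 wide, 36 deep. It starts lying on its web, open side up.
- long_mid (a point): The long loose aluminium channel piece, 120 mm long, about 0.175 kg; the point is the centre of its box, half-way up. x along its length, z towards its open side. Section: 60 wide (own y), 40 high (own z), web and both flanges 4 thick, trough 52 wide, 36 deep. It starts lying on its web, open side up, and stands steadily on either of its square-cut ends.
- jar_mid (a point): Closed amber jar, 64 mm diameter, 85 high, standing; point half-way up its axis, z up. To be left alone.
- beaker_mid (a point): Open glass beaker, 68 mm diameter, 90 high, standing; point half-way up its axis, z up. To be left alone.
- weight_mid (a point): Steel knob weight, 60 mm diameter, 76 high, standing; point half-way up its axis, z up. To be left alone.
Not all that is in view belongs to the job. What is shaped like the part that bears long_mid but blue is not meant.

How it is judged:
At the end, for the whole second after the job is handed in: Short piece open side up between the strips (6 mm across, 12 mm along, 0.12 rad); long piece open side down, level within 0.07 rad, at full depth within 3.5 mm, its middle within 15 mm along and 10 mm across of the middle between the troughs, within 0.14 rad of the carrier; both at rest (x of short_mid in the frame of carrier between -0.012 and 0.012 m and y of short_mid in the frame of carrier between 0.041 and 0.053 m and z of short_mid in the frame of carrier between 0.027 and 0.033 m and angle between short_mid's own z axis and vertical below 0.06 rad and angle between the x axis of short_mid and the x axis of carrier, either way round below 0.12 rad and x of long_mid in the frame of carrier between -0.015 and 0.015 m and y of long_mid in the frame of carrier between -0.01 and 0.01 m and z of long_mid in the frame of carrier between 0.0305 and 0.0375 m and angle between long_mid's own z axis and vertical above 3.07 rad and angle between the x axis of long_mid and the x axis of carrier, either way round below 0.14 rad and linear speed of each of short, long below 0.02 m/s); the robot touches nothing.
It fails at once if the jar is moved more than 25 mm or tipped (distance of jar_mid from where it was at the start of the episode above 0.025 m or angle between jar_mid's own z axis and vertical above 0.35 rad).
It fails at once if the beaker is moved more than 25 mm or tipped (distance of beaker_mid from where it was at the start of the episode above 0.025 m or angle between beaker_mid's own z axis and vertical above 0.35 rad).
It fails at once if the weight is moved more than 25 mm or tipped (distance of weight_mid from where it was at the start of the episode above 0.025 m or angle between weight_mid's own z axis and vertical above 0.35 rad).
It also fails if it takes over 67 s, if anything falls off the work surface, if the arm or the gripper's body presses on something with over 40 N, if the wrist force passes 120 N, or if a joint passes its speed limit or range.

ROBOT

A 6-joint arm with a two-finger parallel gripper is mounted at the origin on the work surface. World frame = base frame: x ahead of the robot, y to its left, z up, the work surface at z = 0. Lengths are in m, angles in rad, forces in N, time in s.
With the tool pointing down it reaches from about 0.325 to 0.9 m from the base axis. Payload 6.1 kg.
Tool frame: the origin (TCP) lies midway between the tips of the shut fingers; the grasp point (between the pads) lies 19 mm behind it; x points along the fingers, y is the direction in which the jaws open and shut, and the axes are right-handed (so a half turn about x gives the same grasp; the last joint's range is limited). The gripper opens to 85 mm and grips with 20 to 120 N. Pads are 22 mm wide; open, the fingers measure 114 mm over their backs; the gripper's body (76 mm by 85 mm) begins 54 mm behind the grasp point. The pads swing forward as they close: fully open they stand 13 mm farther back than shut.
Start: joints at [-1.43, 0.22, 1.526, -0, 1.395, -0.126], TCP at [0.165, -0.603, 0.231] pointing down, gripper open.
Joint ranges: [-2.98, 2.98], [-0.91, 2.08], [0.09, 2.57], [-1.24, 4.39], [0.2, 2.65], [-2.68, 2.68]. Speed limits (rad/s): [2.57, 2.57, 3.01, 3.14, 3.14, 3.14].

INTERFACE

Orientations are given as [roll, pitch, yaw] about the fixed x, y, z axes, in that order (R = Rz(yaw) Ry(pitch) Rx(roll)).
In Python, from plant import movep, move_l, set_joints, gripper_to, hold, inverse_kinematics, observe, get_image, get_calibration, Unreachable, job_done gives the robot as it stands. Calls block until the motion is done:
- movep(position, orientation): joint-space move of the TCP to a pose.
- move_l(position, feed=0.15, rotation=None, max_force=None): straight line of the TCP; rotation=None keeps the orientation; feed is the mean speed in m/s. With max_force (N) it stops when the force on the tool has changed by that much, and returns True; else False.
- set_joints(angles): joint-space move.
- gripper_to(opening, f_grip=None): finger opening in m; f_grip is the grip in N (None keeps the last); returns when the fingers have stopped.
- hold(seconds).
- inverse_kinematics(position, orientation): joint angles nearest the present ones, or None.
- observe(): the state.
- get_image(name): name is "side" or "top" or "wrist"; returns (picture, depth): 384x512x3 uint8, red, green, blue; 384x512 float32, m along the optical axis (not along the pixel's ray), 0 where there is no reading.
- get_calibration(name): a dict with "intrinsics" (3x3 intrinsics, pixels), "world_from_camera" (4x4, takes a point from camera to world coordinates). Camera axes: x right, y down, z forward; pixel columns grow to the right and rows downward; lengths in m; the calibration is good to about 2 mm. A picture is of the moment at which its call begins: read the wrist's pose just before it. get_calibration takes no time and is no camera call; for the wrist camera it gives the pose at the moment of the call.
A pose or a line that the arm cannot do raises Unreachable and nothing moves.
- job_done(): hands the job in, once; it reports no verdict.
The state is a dict: "time_s": time; "q": joint angles; "joint_velocities": joint speeds; "joint_torque": joint torques, N m; "eef_pos": TCP position; "tcp_rot": TCP orientation; "ft_force": force on the tool from outside, world axes, zero at the start; "torque": the same for the moment, N m; "opening": finger opening in m.
Only numpy, scipy, OpenCV 4.12 (cv2) and the standard library are available. Lean on these libraries where they do the work, as an engineer would, in place of code of your own. Each camera call takes 0.05 s, during which the arm holds its last target.

## Working session

There is one attempt and no reset: what is moved stays moved. The work goes in short steps, each a Python script; the robot and the scene stay as the last script left them, time stands still between calls to the robot, and variables do not carry over. Pictures are saved under pics/ and viewed, and the job is handed in when it is done.

```bash
ls; mkdir -p pics; python3 - <<'E'
from plant import *
import cv2,numpy as np
s=observe();print(s)
for n in("top","side","wrist"):
    c=get_calibration(n);im,d=get_image(n)
    np.savez(f"pics/{n}0.npz",im=im,d=d,K=c["intrinsics"],T=c["world_from_camera"])
    cv2.imwrite(f"pics/{n}0.png",im[:,:,::-1]);print(n,c)
E
```

```text
pics
{'time_s': 0.0, 'q': array([-1.43010309e+00,  2.21240449e-01,  1.52765020e+00,  4.33305936e-06,
        1.39471870e+00, -1.26109766e-01]), 'joint_velocities': array([ 0.00209893,  0.00193968, -0.00075261,  0.00139071,  0.0006514 ,
       -0.00117239]), 'joint_torque': array([-2.39202425e-03, -4.96905541e+01, -3.89396238e+01, -4.09960194e-04,
        1.11374704e-02, -5.85158205e-06]), 'eef_pos': array([ 0.16468326, -0.60225977,  0.2301697 ]), 'tcp_rot': array([-1.6990207 ,  1.56877963,  1.70937419]), 'ft_force': array([ 0.53945399, -0.63971867, -0.11920481]), 'torque': array([-0.04736609,  0.06413844,  0.00857061]), 'opening': 0.08540674556182835}
top {'intrinsics': array([[378.18917236,   0.        , 252.65400803],
       [  0.        , 378.18917236, 187.42090153],
       [  0.        ,   0.        ,   1.        ]]), 'world_from_camera': array([[ 0.01747078, -0.99673464,  0.07883414,  0.4909951 ],
       [-0.99983685, -0.017778  , -0.00319679, -0.10879031],
       [ 0.00458787, -0.07876542, -0.99688262,  1.14745239],
       [ 0.        ,  0.        ,  0.        ,  1.        ]])}
[... 185 characters left out ...]
om_camera': array([[-0.99499855, -0.08314593,  0.05535922,  0.48778168],
       [-0.09973129,  0.79573754, -0.59737378,  0.57846615],
       [ 0.00561779, -0.59990709, -0.80004995,  0.9592769 ],
       [ 0.        ,  0.        ,  0.        ,  1.        ]])}
wrist {'intrinsics': array([[280.85734476,   0.        , 251.41215635],
       [  0.        , 280.85734476, 196.06031208],
       [  0.        ,   0.        ,   1.        ]]), 'world_from_camera': array([[ 0.26307325, -0.91609829, -0.30258288,  0.24211999],
       [-0.96477365, -0.2504706 , -0.0804753 , -0.58260607],
       [-0.00206483,  0.31309489, -0.9497196 ,  0.37360283],
       [ 0.        ,  0.        ,  0.        ,  1.        ]])}
```

View pics/top0.png

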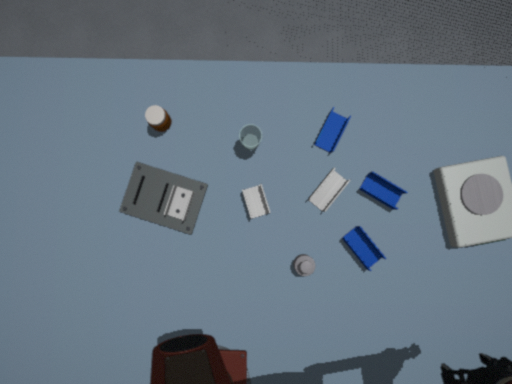

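View pics/side0.png

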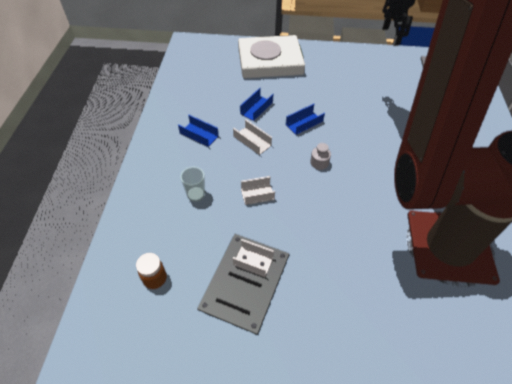

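View pics/wrist0.png

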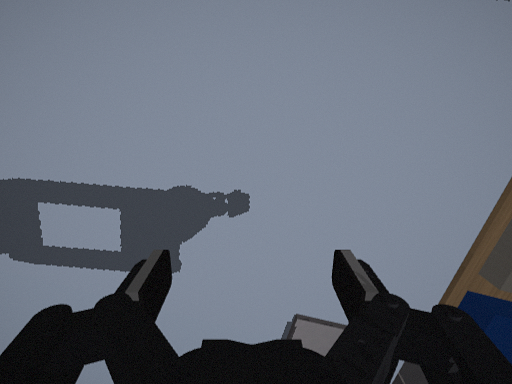

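Top view: the carrier is at about (165,198) with the fixed channel at (179,203). The short aluminium piece is at (256,202) and the long candidate at (328,190). Three blue channels are at (332,132), (383,190) and (363,248). The jar is at (158,118), the beaker at (250,137) and the weight at (304,266).

long_mid candidates are (328,190), which is bare aluminium, and those three blue ones. The description rules out blue, so (328,190) fits. I'll confirm it in a crop and measure it.

```bash
cat > h.py <<'E'
import numpy as np,cv2
from scipy.spatial.transform import Rotation as Rn
def cloud(d,K,T):
    v,u=np.mgrid[:d.shape[0],:d.shape[1]]
    P=np.stack([(u-K[0,2])/K[0,0]*d,(v-K[1,2])/K[1,1]*d,d],-1)
    return P@T[:3,:3].T+T[:3,3]
def cast(px,K,T,z):
    px=np.atleast_2d(np.array(px,float))
    r=np.c_[(px[:,0]-K[0,2])/K[0,0],(px[:,1]-K[1,2])/K[1,1],np.ones(len(px))]@T[:3,:3].T
    o=T[:3,3];return o+r*((z-o[2])/r[:,2])[:,None]
E
python3 - <<'E'
from h import *
f=np.load("pics/top0.npz");im,d,K,T=[f[k] for k in("im","d","K","T")]
P=cloud(d,K,T)
print("bench z",np.median(P[300:320,20:100,2]))
cv2.imwrite("pics/crop0.png",cv2.resize(im[95:290,110:410],(800,520),interpolation=cv2.INTER_CUBIC)[:,:,::-1])
hsv=cv2.cvtColor(im,cv2.COLOR_RGB2HSV)
m=((P[:,:,2]>0.012)&(P[:,:,0]>0.2)&(d>0)).astype(np.uint8)
n,l,s,c=cv2.connectedComponentsWithStats(m)
for i in range(1,n):
    if s[i,4]>60:
        q=P[l==i];print(c[i].round(),s[i,4],np.r_[q.min(0),q.max(0),q.mean(0)].round(3),np.median(im[l==i],0))
E
```

```text
bench z 0.000750988725828905
[158. 118.] 499 [0.747 0.14  0.012 0.806 0.199 0.091 0.772 0.166 0.071] [167. 166. 165.]
[324. 124.] 82 [ 0.717 -0.348  0.015  0.824 -0.296  0.045  0.772 -0.323  0.035] [ 35.5  73.5 137. ]
[341. 133.] 98 [ 0.692 -0.399  0.012  0.8   -0.346  0.045  0.747 -0.373  0.035] [ 35.  65. 122.]
[250. 135.] 320 [ 0.69  -0.133  0.012  0.756 -0.071  0.095  0.73  -0.102  0.065] [ 86.  101.5 106. ]
[476. 201.] 5728 [ 0.416 -0.869  0.012  0.685 -0.658  0.065  0.55  -0.762  0.051] [164. 169. 166.]
[140. 189.] 145 [0.513 0.184 0.012 0.634 0.25  0.022 0.57  0.226 0.015] [50. 54. 54.]
[321. 184.] 89 [ 0.548 -0.351  0.013  0.641 -0.279  0.046  0.594 -0.314  0.035] [140. 141. 140.]
[388. 182.] 158 [ 0.571 -0.567  0.013  0.633 -0.462  0.046  0.601 -0.513  0.031] [15.  38.5 81. ]
[336. 195.] 111 [ 0.513 -0.396  0.012  0.608 -0.323  0.046  0.561 -0.359  0.033] [123. 126. 125.]
[176. 203.] 923 [0.458 0.049 0.012 0.589 0.199 0.056 0.531 0.114 0.021] [129. 130. 130.]
[379. 198.] 142 [ 0.523 -0.537  0.013  0.584 -0.433  0.046  0.553 -0.485  0.032] [19.  42.5 91.5]
[371. 242.] 137 [ 0.379 -0.499  0.013  0.471 -0.424  0.045  0.425 -0.461  0.033] [19. 45. 94.]
[357. 254.] 120 [ 0.343 -0.459  0.012  0.436 -0.381  0.045  0.389 -0.419  0.034] [21. 44. 98.]
[304. 265.] 370 [ 0.328 -0.293  0.013  0.385 -0.236  0.081  0.359 -0.262  0.056] [126. 125. 130.]
[188. 361.] 3314 [ 0.209 -0.082  0.249  0.235  0.095  0.542  0.224  0.005  0.418] [32. 23. 19.]
[500. 370.] 137 [ 0.2   -0.616  0.362  0.204 -0.586  0.408  0.202 -0.598  0.387] [11. 13. 14.]
```

View pics/crop0.png

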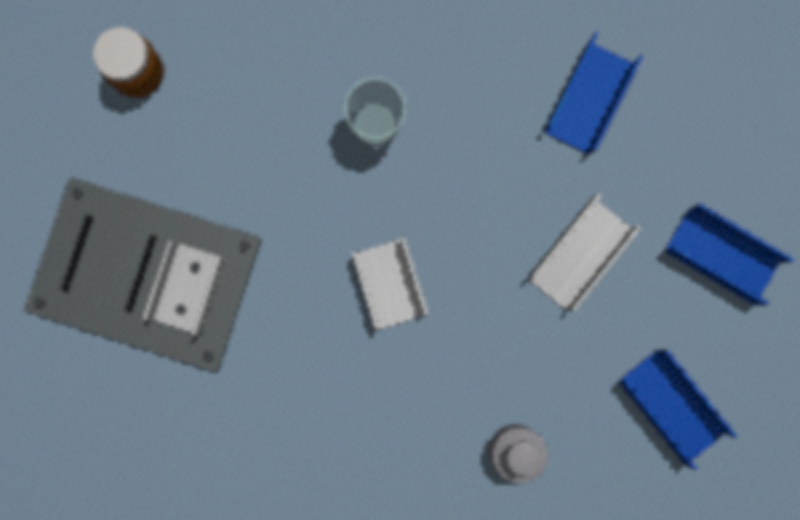

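The crop confirms that the piece at (328,190) is bare aluminium and its lookalikes are blue. Next I'll take closer wrist-camera measurements of the short piece, the carrier and the long piece.

```bash
cat >> h.py <<'E'
def Rtool(t,y):
    t=np.array(t,float);t/=np.linalg.norm(t);y=np.array(y,float);y-=t*(t@y);y/=np.linalg.norm(y)
    return np.c_[t,y,np.cross(t,y)]
def eul(R):return Rn.from_matrix(R).as_euler('xyz')
def down(phi):return Rtool([0,0,-1],[np.cos(phi),np.sin(phi),0])
E
python3 - <<'E'
from h import *
from plant import *
f=np.load("pics/top0.npz")
print(cast([(256,202)],f['K'],f['T'],0.004))
s=observe();R=Rn.from_euler('xyz',s['tcp_rot']).as_matrix();T=get_calibration("wrist")["world_from_camera"]
print((R.T@T[:3,:3]).round(3),(R.T@(T[:3,3]-s['eef_pos'])).round(4))
for name,c,hd in(("short",(0.544,-0.115),15),("car",(0.53,0.15),-17.7),("long",(0.578,-0.337),-37.7)):
  for k in(90,-90):
    ph=np.radians(hd+k);R=down(ph)
    off=0.07*R[:,2]  # shift so object sits at image centre
    q=inverse_kinematics([c[0],c[1],0.25],eul(R));print(name,k,R[:,2].round(2),None if q is None else q.round(2))
E
```

```text
[[ 0.5373847  -0.12334604  0.004     ]]
[[ 0.    -0.313  0.95 ]
 [ 1.    -0.    -0.   ]
 [ 0.001  0.95   0.313]] [-0.1433  0.0011 -0.0799]
short 90 [0.97 0.26 0.  ] [-0.35  0.04  1.69  0.    1.41 -2.18]
short -90 [-0.97 -0.26 -0.  ] [-0.35  0.04  1.69  0.    1.41  0.96]
car 90 [ 0.95 -0.3   0.  ] [ 0.13  0.03  1.7  -0.    1.41 -1.13]
car -90 [-0.95  0.3   0.  ] [0.13 0.03 1.7  0.   1.41 2.01]
long 90 [ 0.79 -0.61  0.  ] [-0.65  0.31  1.38  0.    1.45 -1.56]
long -90 [-0.79  0.61  0.  ] [-0.65  0.31  1.38  0.    1.45  1.58]<sys>:0: UserWarning: Gimbal lock detected. Setting third angle to zero since it is not possible to uniquely determine all angles.
```

```bash
cat >> h.py <<'E'
def shot(tag):
    from plant import get_image,get_calibration
    c=get_calibration("wrist");im,d=get_image("wrist")
    np.savez(f"pics/{tag}.npz",im=im,d=d,K=c["intrinsics"],T=c["world_from_camera"]);cv2.imwrite(f"pics/{tag}.png",im[:,:,::-1])
E
python3 - 2>/dev/null <<'E'
from h import *
from plant import *
for name,c,hd,k in(("long",(0.578,-0.337),-37.7,90),("car",(0.53,0.12),-17.7,90),("short",(0.538,-0.122),15,-90)):
    R=down(np.radians(hd+k)); p=np.r_[c,0.27]-0.06*R[:,2]
    movep(p,eul(R));print(name,observe()['time_s']);shot("w_"+name)
E
```

```text
long 1.8917
car 3.5667
short 5.4667
```

```bash
python3 -c "
import cv2,numpy as np
a=[cv2.imread(f'pics/w_{n}.png') for n in('long','car','short')]
cv2.imwrite('pics/trio.png',np.vstack([np.hstack([cv2.resize(x,(400,300)) for x in a[:2]]),np.hstack([cv2.resize(a[2],(400,300)),np.zeros((300,400,3),np.uint8)])]))"
```

```text
(no output)
```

View pics/trio.png

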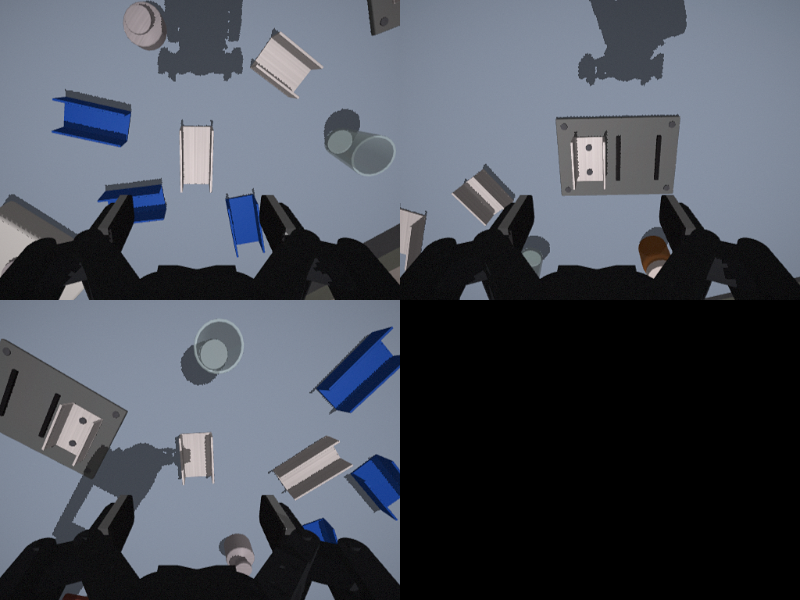

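In the wrist views, each target lies straight and near the image centre: the long piece at about (252,200) full-res, the carrier at about (275,200) in its frame, and the short piece at about (250,200). All three are unobstructed. I'll fit rectangles to the depth points at known heights.

```bash
cat >> h.py <<'E'
def rect(pts):
    (c,(w,h),a)=cv2.minAreaRect((pts[:,:2]*1000).astype(np.float32))
    if w<h:w,h,a=h,w,a+90
    a=(a+90)%180-90
    return np.array(c)/1000,w,h,a
def load(t):
    f=np.load(f"pics/{t}.npz");return f['im'],f['d'],f['K'],f['T'],cloud(f['d'],f['K'],f['T'])
def fit(t,c,r,z0,z1):
    im,d,K,T,P=load(t)
    m=((P[:,:,2]>z0)&(P[:,:,2]<z1)&(d>0)&(np.hypot(P[:,:,0]-c[0],P[:,:,1]-c[1])<r))
    mm=cv2.morphologyEx(m.astype(np.uint8),cv2.MORPH_CLOSE,np.ones((3,3)))
    n,l,s,_=cv2.connectedComponentsWithStats(m.astype(np.uint8))
    q=P[m];return (m.sum(),)+rect(q)
E
python3 - <<'E'
from h import *
for t in("w_long","w_short","top0"):
    for n,c,r in(("long",(.578,-.337),.075),("short",(.538,-.122),.062)):
        for z in((.012,.05),(.030,.05)):
            try:print(t,n,z,fit(t,c,r,*z))
            except Exception as e:print(t,n,'x')
for t in("w_car","top0"):
    for z in((.006,.013),(.013,.02),(.03,.06)):
        try:print(t,"car",z,fit(t,(.54,.15),.15,*z))
        except Exception as e:print(e)
im,d,K,T,P=load("w_car")
print(np.median(P[20:60,20:60,2]))
E
```

```text
w_long long (0.012, 0.05) (np.int64(664), array([ 0.57752039, -0.3401261 ]), 120.45465087890625, 59.98847198486328, -38.19023895263672)
w_long long (0.03, 0.05) (np.int64(531), array([ 0.57752039, -0.3401261 ]), 120.45465087890625, 59.98847198486328, -38.19023895263672)
w_long short (0.012, 0.05) (np.int64(1366), array([ 0.53957581, -0.1235858 ]), 90.34059143066406, 60.7341423034668, 18.29570198059082)
w_long short (0.03, 0.05) (np.int64(839), array([ 0.53956085, -0.12353932]), 90.3132553100586, 60.68082809448242, 18.26707649230957)
w_short long (0.012, 0.05) (np.int64(2323), array([ 0.57654077, -0.33993784]), 119.98906707763672, 61.92239761352539, -37.998390197753906)
w_short long (0.03, 0.05) (np.int64(1163), array([ 0.57655756, -0.33995096]), 119.9463882446289, 61.92239761352539, -37.998390197753906)
w_short short (0.012, 0.05) (np.int64(506), array([ 0.53849017, -0.12339365]), 90.67092895507812, 60.0039176940918, 18.21143341064453)
w_short short (0.03, 0.05) (np.int64(404), array([ 0.53847998, -0.12343371]), 90.57930755615234, 60.0067253112793, 18.16392707824707)
top0 long (0.012
[... 620 characters left out ...]
0654297, 73.41183471679688)
w_car car (0.013, 0.02) (np.int64(2659), array([0.54354163, 0.15778494]), 210.81353759765625, 151.93899536132812, 74.08733367919922)
w_car car (0.03, 0.06) (np.int64(468), array([0.52951245, 0.10240015]), 89.78961944580078, 59.70132827758789, -17.373458862304688)
top0 car (0.006, 0.013) (np.int64(2823), array([0.54657623, 0.14845424]), 292.0257568359375, 268.4813232421875, 73.19103240966797)
top0 car (0.013, 0.02) (np.int64(986), array([0.54600714, 0.15551477]), 225.96533203125, 158.1869659423828, 73.7480697631836)
top0 car (0.03, 0.06) (np.int64(173), array([0.53043695, 0.10405235]), 89.37049102783203, 60.95952224731445, -16.402191162109375)
0.0008427311876962329
```

```bash
cat >> h.py <<'E'
O=np.array([0.5434,0.1478]);TH=np.radians(-16.9)
CX=np.array([np.cos(TH),np.sin(TH)]);CY=np.array([-np.sin(TH),np.cos(TH)])
def car(x,y):return O+CX*x+CY*y
E
python3 - 2>/dev/null <<'E'
from h import *
from plant import *
c=np.array([0.5387,-0.1233]);R=down(np.radians(18.2-90))
movep(np.r_[c,0.09],eul(R))
print(move_l(np.r_[c,0.007],feed=0.1,max_force=15))
gripper_to(0.05,f_grip=50);s=observe();print(s['opening'],s['eef_pos'],s['ft_force'])
move_l(np.r_[c,0.12],feed=0.2)
b=car(0,.047);R=down(TH-np.pi/2)
movep(np.r_[b,0.12],eul(R))
print(move_l(np.r_[b,0.022],feed=0.12,max_force=20))
s=observe();print(s['time_s'],s['opening'],s['eef_pos'],s['ft_force'],s['q'])
shot("w1");im,d=get_image("top");cv2.imwrite("pics/top1.png",im[:,:,::-1])
E
python3 -c "
import cv2,numpy as np
a=cv2.imread('pics/top1.png')[150:250,100:233]
cv2.imwrite('pics/v1.png',np.hstack([cv2.resize(a,(400,300)),cv2.resize(cv2.imread('pics/w1.png'),(400,300))]))"
```

```text
False
0.05913921272181211 [ 0.53953026 -0.12356377  0.00800484] [-0.70811054  0.01424284  4.54276737]
False
10.5333 0.05908234589095034 [0.5579238  0.19283689 0.0228902 ] [ 0.21742158 -0.49557578 -0.63115253] [ 1.99253300e-01  3.73177488e-01  1.76279742e+00 -4.42981313e-05
  1.00403011e+00  2.06513183e+00]
```

View pics/v1.png

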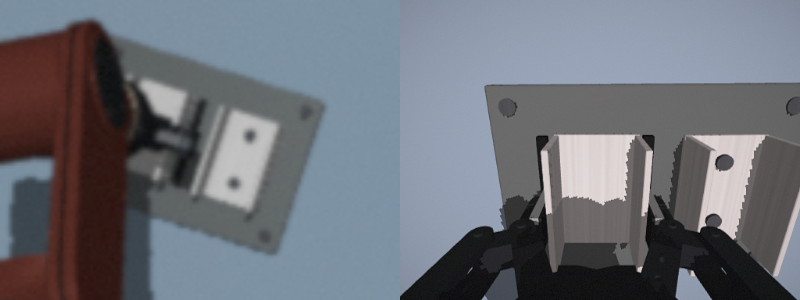

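The short piece hangs between the strips, with its front end near row 135 in line with the fixed channel's. I'll lower it, release it and check.

```bash
python3 - 2>/dev/null <<'E'
from h import *
from plant import *
b=car(0,.047)
print(move_l(np.r_[b,0.0165],feed=0.04,max_force=8));print(observe()['eef_pos'],observe()['ft_force'])
gripper_to(0.074)
move_l(np.r_[b,0.12],feed=0.2)
R=down(TH+np.pi/2) if 0 else down(TH-np.pi/2)
p=np.r_[car(0,0.01),0.25]-0.06*R[:,2];movep(p,eul(R));shot("w2");print(observe()['time_s'])
for z in((.006,.013),(.03,.06)):
    print(fit("w2",O,.16,*z))
print(fit("w2",car(0,-.05),.056,.03,.06));print(fit("w2",car(0,.047),.056,.03,.06))
E
```

```text
True
[0.55890776 0.19326201 0.01796808] [0.2755621  0.85187482 3.71681635]
12.5167
(np.int64(10080), array([0.54472803, 0.15568845]), 230.05581665039062, 160.99978637695312, 73.47160339355469)
(np.int64(1309), array([0.54439697, 0.147427  ]), 154.23666381835938, 90.97071838378906, 72.6614761352539)
(np.int64(690), array([0.5295603 , 0.10299879]), 89.92227172851562, 60.144775390625, -16.578346252441406)
(np.int64(619), array([0.55868359, 0.19202415]), 89.74628448486328, 60.14284133911133, -16.807701110839844)
```

View pics/w2.png

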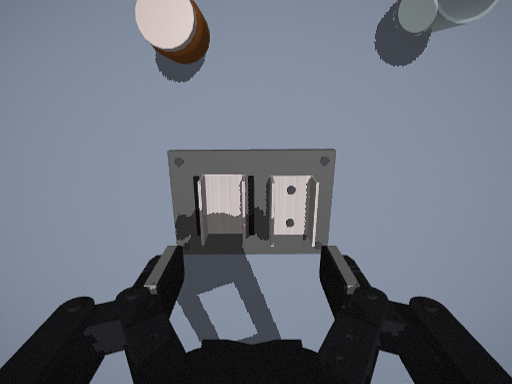

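The short piece is seated: it is 93.7 mm from the fixed one (94 expected), about 2 mm along it and 0.2° off. Now I'll check reachability for turning the long piece over. The plan is a tilted grasp, stand it on end, regrasp horizontally from the web side, then point the tool down.

```bash
cat >> h.py <<'E'
O=np.array([0.5440,0.1476]);TH=np.radians(-16.8)
CX=np.array([np.cos(TH),np.sin(TH)]);CY=np.array([-np.sin(TH),np.cos(TH)])
LC=np.array([0.5772,-0.3395]);LH=np.radians(-38.1)
SW=0.0255
UP=np.array([0,0,1.])
def hv(a):return np.array([np.cos(a),np.sin(a),0])
def lat(a):return np.array([-np.sin(a),np.cos(a),0])
def pose(pad,t,y):
    t=np.array(t);return pad+SW*t,eul(Rtool(t,y))
def flat(al,s=-.040,z=.025,sg=1,back=0):
    h=hv(LH);t=np.cos(al)*h-np.sin(al)*UP
    return pose(np.r_[LC,0]+s*h+z*UP-back*t,t,sg*lat(LH))
def stand1(al,C,a,s=-.040,z=.025,sg=1,dz=0.,back=0):
    h=hv(a);t=-np.cos(al)*UP-np.sin(al)*h   # piece x down, z along h
    return pose(np.r_[C,0.06+dz]-s*UP+(z-.02)*h-back*t,t,sg*lat(a))
def grasp2(C,a,zz=.07,dep=.015,sg=1,back=0,up=0):
    h=hv(a);return pose(np.r_[C,zz+up]+(-.02+dep-back)*h,h,sg*lat(a))
def final(zz=.07,dep=.015,sg=1,dz=0,a=TH):
    h=hv(a);return pose(np.r_[O,0]+(zz-.06)*h+UP*(.054-dep+dz),-UP,sg*lat(a))
E
python3 - 2>/dev/null <<'E'
from h import *
from plant import *
f=lambda x:(lambda q:None if q is None else q.round(2).tolist())(inverse_kinematics(*x))
for al in(30,40,50,60):
  for sg in(1,-1):print("flat",al,sg,f(flat(np.radians(al),sg=sg)))
for sg in(1,-1):
  print("final",f(final(sg=sg)),f(final(sg=sg,a=TH+np.pi)))
for r in(.45,.5,.55,.6):
  for a in(-.2,):
    C=r*np.array([np.cos(a),np.sin(a)])
    for sg in(1,-1):
      print(r,sg,"g2",f(grasp2(C,a,sg=sg)),[ (al,f(stand1(np.radians(al),C,a,sg=sg))) for al in(30,40,50)])
E
```

```text
flat 30 1 [-0.64, 0.39, 2.28, 3.19, 0.58, 1.55]
flat 30 -1 [-0.64, 0.39, 2.28, 3.19, 0.58, -1.59]
flat 40 1 [-0.64, 0.3, 2.24, 3.22, 0.27, 1.51]
flat 40 -1 [-0.64, 0.3, 2.24, 3.22, 0.27, -1.63]
flat 50 1 None
flat 50 -1 None
flat 60 1 [-0.64, 0.27, 2.06, -0.04, 0.29, -1.51]
flat 60 -1 [-0.64, 0.27, 2.06, -0.04, 0.29, 1.63]
final [0.12, 0.35, 1.81, -0.0, 0.98, -1.16] [0.13, 0.32, 1.86, -0.0, 0.97, 2.0]
final [0.12, 0.35, 1.81, -0.0, 0.98, 1.98] [0.13, 0.32, 1.86, -0.0, 0.97, -1.15]
0.45 1 g2 [-0.81, 0.85, 2.57, 2.51, 1.79, 1.41] [(30, [-0.33, 0.4, 1.71, -0.06, 1.56, -1.68]), (40, [-0.32, 0.53, 1.59, -0.08, 1.72, -1.67]), (50, [-0.31, 0.66, 1.48, -0.09, 1.87, -1.67])]
0.45 -1 g2 [-0.81, 0.85, 2.57, 2.51, 1.79, -1.73] [(30, [-0.33, 0.4, 1.71, -0.06, 1.56, 1.46]), (40, [-0.32, 0.53, 1.59, -0.08, 1.72, 1.47]), (50, [-0.31, 0.66, 1.48, -0.09, 1.87, 1.47])]
0.5 1 g2 [-0.63, 0.77, 2.49, 2.7, 1.68, 1.52] [(30, [-0.32, 0.5, 1.57, -0.06, 1.6, -1.68]), (40, [-0.31, 0.63, 1.44, -0.07, 1.77, -1.67]), (50, [-0.31, 0.76, 1.32, -0.09, 1.93, -1.67])]
0.5 -1 g2 [-0.63, 0.77, 2.49, 2.7, 1.68, -1.62] [(3
[... 170 characters left out ...]
.57, 1.57] [(30, [-0.31, 0.6, 1.41, -0.06, 1.65, -1.67]), (40, [-0.3, 0.73, 1.28, -0.07, 1.83, -1.67]), (50, [-0.3, 0.87, 1.14, -0.08, 2.0, -1.67])]
0.55 -1 g2 [-0.54, 0.73, 2.41, 2.8, 1.57, -1.57] [(30, [-0.31, 0.6, 1.41, -0.06, 1.65, 1.47]), (40, [-0.3, 0.73, 1.28, -0.07, 1.83, 1.47]), (50, [-0.3, 0.87, 1.14, -0.08, 2.0, 1.47])]
0.6 1 g2 [-0.48, 0.72, 2.32, 2.86, 1.47, 1.6] [(30, [-0.3, 0.71, 1.25, -0.05, 1.7, -1.67]), (40, [-0.3, 0.85, 1.1, -0.07, 1.89, -1.67]), (50, [-0.29, 0.98, 0.94, -0.08, 2.08, -1.67])]
0.6 -1 g2 [-0.48, 0.72, 2.32, 2.86, 1.47, -1.54] [(30, [-0.3, 0.71, 1.25, -0.05, 1.7, 1.47]), (40, [-0.3, 0.85, 1.1, -0.07, 1.89, 1.47]), (50, [-0.29, 0.98, 0.94, -0.08, 2.08, 1.47])]
```

```bash
cat >> h.py <<'E'
BE=np.radians(14)
def grasp2(C,a,zz=.08,dep=.013,sg=-1,back=0,up=0):
    h=hv(a);t=np.cos(BE)*h-np.sin(BE)*UP;return pose(np.r_[C,zz+up]+(-.02+dep)*h-back*t,t,sg*lat(a))
def final(zz=.08,dep=.013,sg=-1,dz=0,a=TH,dx=0,dy=0):
    h=hv(a);t=-np.cos(BE)*UP-np.sin(BE)*h
    return pose(np.r_[O+CX*dx+CY*dy,0]+(zz-.06)*h+UP*(.054-dep+dz),t,sg*lat(a))
E
python3 - 2>/dev/null <<'E'
from h import *
from plant import *
f=lambda x:(lambda q:None if q is None else q.round(2).tolist())(inverse_kinematics(*x))
C=np.array([.49,-.12])
for al in(55,58,60,63):
  A=np.radians(al)
  print(al,f(flat(A,s=-.035)),f(flat(A,s=-.035,back=.08)))
  for a in(-.33,-.38,-.43):print("  ",a,f(stand1(A,C,a,s=-.035)),f(stand1(A,C,a,s=-.035,dz=.1)),f(stand1(A,C,a,s=-.035,back=.12)))
for a in(-.33,-.38,-.43,-.48): print(a,f(grasp2(C,a)),f(grasp2(C,a,back=.07)),f(grasp2(C,a,up=.2)))
print(f(final()),f(final(dz=.15)),f(final(a=TH+np.pi)))
E
```

```text
55 None [-0.64, 0.02, 2.21, -0.05, 0.29, -1.5]
   -0.33 [-0.37, 0.84, 1.25, -0.04, 2.02, -1.61] [-0.37, 0.71, 1.24, -0.04, 2.15, -1.62] [-0.37, 0.98, 0.86, -0.04, 2.26, -1.62]
   -0.38 [-0.39, 0.84, 1.25, -0.01, 2.02, -1.58] [-0.39, 0.71, 1.24, -0.01, 2.15, -1.58] [-0.39, 0.98, 0.87, -0.01, 2.26, -1.58]
   -0.43 [-0.41, 0.83, 1.25, 0.02, 2.01, -1.55] [-0.41, 0.7, 1.25, 0.02, 2.15, -1.55] [-0.41, 0.98, 0.87, 0.02, 2.25, -1.55]
58 [-0.64, 0.28, 2.07, -0.05, 0.24, -1.5] [-0.64, 0.04, 2.17, -0.04, 0.38, -1.52]
   -0.33 [-0.37, 0.88, 1.21, -0.04, 2.07, -1.61] [-0.37, 0.74, 1.21, -0.05, 2.19, -1.62] [-0.37, 1.04, 0.8, -0.04, 2.31, -1.62]
   -0.38 [-0.39, 0.87, 1.22, -0.01, 2.06, -1.58] [-0.39, 0.74, 1.22, -0.01, 2.19, -1.58] [-0.39, 1.04, 0.81, -0.01, 2.31, -1.58]
   -0.43 [-0.41, 0.87, 1.22, 0.02, 2.06, -1.55] [-0.41, 0.74, 1.22, 0.02, 2.19, -1.55] [-0.41, 1.03, 0.82, 0.02, 2.31, -1.55]
60 [-0.64, 0.28, 2.05, -0.04, 0.29, -1.52] [-0.64, 0.05, 2.14, -0.03, 0.43, -1.52]
   -0.33 [-0.37, 0.9, 1.19, -0.04, 2.1, -1.61] [-0.37, 0.77, 1.2, -0.05, 2.22, -1.62] [-0.37, 1.08, 0.76, -0.05, 2.35, -1.
[... 209 characters left out ...]
.55] [-0.41, 1.07, 0.78, 0.02, 2.34, -1.55]
63 [-0.64, 0.29, 2.01, -0.03, 0.37, -1.53] [-0.64, 0.07, 2.09, -0.02, 0.5, -1.53]
   -0.33 [-0.37, 0.94, 1.16, -0.05, 2.14, -1.61] [-0.37, 0.8, 1.17, -0.05, 2.27, -1.62] [-0.37, 1.13, 0.71, -0.05, 2.4, -1.62]
   -0.38 [-0.39, 0.94, 1.16, -0.01, 2.14, -1.58] [-0.39, 0.8, 1.17, -0.01, 2.27, -1.58] [-0.39, 1.13, 0.71, -0.01, 2.4, -1.58]
   -0.43 [-0.41, 0.93, 1.17, 0.02, 2.14, -1.55] [-0.41, 0.8, 1.18, 0.02, 2.27, -1.55] [-0.41, 1.12, 0.72, 0.02, 2.39, -1.54]
-0.33 None None None
-0.38 None None None
-0.43 None None None
-0.48 None None None
[0.07, 0.51, 1.61, 0.09, 1.25, 1.89] [0.07, 0.33, 1.54, 0.09, 1.5, 1.91] [0.21, 0.19, 2.04, -0.18, 0.71, -0.95]
```

```bash
python3 - 2>/dev/null <<'E'
import h
from h import *
from plant import *
f=lambda x:(lambda q:None if q is None else q.round(2).tolist())(inverse_kinematics(*x))
for r in(.52,.56,.6,.65):
  for be in(0,8,14,20):
    h.BE=np.radians(be)
    psi=-.36;a=psi-.069/r;C=r*np.array([np.cos(psi),np.sin(psi)])
    print(r,be,C.round(2),f(grasp2(C,a)),f(grasp2(C,a,back=.07)),f(grasp2(C,a,up=.15)))
  print("   st",f(stand1(np.radians(62),C,a,s=-.035)),f(stand1(np.radians(62),C,a,s=-.035,back=.12)))
E
```

```text
0.52 0 [ 0.49 -0.18] [-0.54, 0.7, 2.47, 3.09, 1.6, -1.57] [-0.57, 0.77, 2.57, 3.06, 1.78, -1.59] None
0.52 8 [ 0.49 -0.18] [-0.54, 0.5, 2.54, 3.09, 1.33, -1.57] None None
0.52 14 [ 0.49 -0.18] None None None
0.52 20 [ 0.49 -0.18] None None None
   st [-0.51, 0.96, 1.11, -0.01, 2.15, -1.58] [-0.5, 1.16, 0.65, -0.01, 2.42, -1.59]
0.56 0 [ 0.52 -0.2 ] [-0.52, 0.69, 2.4, 3.1, 1.52, -1.57] [-0.54, 0.72, 2.52, 3.08, 1.67, -1.58] None
0.56 8 [ 0.52 -0.2 ] [-0.52, 0.5, 2.47, 3.1, 1.26, -1.56] None None
0.56 14 [ 0.52 -0.2 ] [-0.52, 0.36, 2.5, 3.1, 1.05, -1.56] None None
0.56 20 [ 0.52 -0.2 ] [-0.52, 0.23, 2.52, 3.09, 0.83, -1.55] None None
   st [-0.49, 1.05, 0.95, -0.01, 2.22, -1.58] [-0.49, 1.33, 0.35, -0.02, 2.54, -1.59]
0.6 0 [ 0.56 -0.21] [-0.51, 0.68, 2.33, 3.11, 1.44, -1.57] [-0.52, 0.69, 2.45, 3.09, 1.58, -1.57] [-0.51, 0.08, 2.51, 3.1, 1.01, -1.55]
0.6 8 [ 0.56 -0.21] [-0.51, 0.52, 2.39, 3.1, 1.2, -1.56] [-0.52, 0.45, 2.54, 3.09, 1.28, -1.56] [-0.51, -0.09, 2.52, 3.09, 0.72, -1.54]
0.6 14 [ 0.56 -0.21] [-0.51, 0.4, 2.41, 3.1, 1.0, -1.56] None [-0.51, -0.19, 2.51, 3.07, 0.5, -1.52]
0.6 20 [ 0.56 -0.21] [-0.51, 0.29, 2.42, 3.1, 0.79, -1.55] None [-0.51, -0.26, 2.48, 3.04, 0.3, -1.48]
   st [-0.49, 1.15, 0.77, -0.01, 2.3, -1.58] None
0.65 0 [ 0.61 -0.23] [-0.5, 0.7, 2.23, 3.11, 1.36, -1.56] [-0.5, 0.68, 2.37, 3.1, 1.48, -1.57] [-0.5, 0.17, 2.38, 3.11, 0.99, -1.55]
0.65 8 [ 0.61 -0.23] [-0.5, 0.55, 2.28, 3.11, 1.13, -1.56] [-0.5, 0.47, 2.44, 3.1, 1.2, -1.56] [-0.5, 0.04, 2.4, 3.1, 0.72, -1.54]
0.65 14 [ 0.61 -0.23] [-0.49, 0.45, 2.3, 3.11, 0.94, -1.56] [-0.5, 0.31, 2.47, 3.1, 0.97, -1.56] [-0.49, -0.05, 2.39, 3.09, 0.52, -1.53]
0.65 20 [ 0.61 -0.23] [-0.49, 0.36, 2.31, 3.1, 0.75, -1.55] [-0.5, 0.17, 2.48, 3.09, 0.73, -1.55] [-0.49, -0.11, 2.36, 3.06, 0.33, -1.5]
   st [-0.48, 1.33, 0.46, -0.01, 2.43, -1.59] None
```

```bash
cat > fk.py <<'E'
import numpy as np
from scipy.spatial.transform import Rotation as Rn
E
python3 - 2>/dev/null <<'E'
from h import *
from plant import *
rng=np.random.default_rng(0);A=[];br=[];bz=[];Q=[]
for _ in range(60):
    p=np.array([rng.uniform(.4,.7),rng.uniform(-.3,0.1),rng.uniform(.05,.4)]);al=rng.uniform(1.1,2.2)
    q=inverse_kinematics(p,eul(Rtool(np.cos(al)*hv(-.2)-np.sin(al)*UP,lat(-.2))))
    if q is None or abs(q[3])>.8: continue
    # find in-plane: iterate heading = q1
    for k in range(6):
        a=q[0];q2=inverse_kinematics(p,eul(Rtool(np.cos(al)*hv(a)-np.sin(al)*UP,lat(a))))
        if q2 is None:break
        q=q2
    if q2 is None or abs(q[3])>.01: continue
    s1,s2,s3=q[1],q[1]+q[2],q[1]+q[2]+q[4]
    A.append([1,np.sin(s1),np.cos(s1),np.sin(s2),np.cos(s2),np.sin(s3),np.cos(s3)])
    h=hv(q[0]);br.append(p@h);bz.append(p[2]);Q.append(p@lat(q[0]))
A=np.array(A);print(len(A),np.round(Q,3)[:5])
for b in(br,bz):
    x,res,rk,_=np.linalg.lstsq(A,np.array(b),rcond=None);print(x.round(3),rk,np.abs(A@x-b).max().round(4))
E
```

```text
60 [0.079 0.079 0.079 0.079 0.079]
[0.    0.412 0.    0.548 0.052 0.334 0.   ] 7 0.0
[ 0.311 -0.     0.412 -0.052  0.548  0.     0.334] 7 0.0
```

```bash
cat >> h.py <<'E'
AL=np.radians(62);PSI=-.36;RC=.615;CS=RC*np.array([np.cos(PSI),np.sin(PSI)]);AA=PSI-np.arcsin(.079/RC)
SS=-.035
E
python3 - 2>/dev/null <<'E'
from h import *
from plant import *
f=lambda x:(lambda q:None if q is None else q.round(2).tolist())(inverse_kinematics(*x))
print(CS,AA)
print(f(flat(AL,s=SS,back=.06)),f(flat(AL,s=SS)))
for k in({},{'dz':.02},{'dz':.1},{'dz':.15},{'back':.03},{'dz':.1,'back':.03}):print(k,f(stand1(AL,CS,AA,s=SS,**k)))
for up in(0,.05,.1,.12,.15):print(up,f(grasp2(CS,AA,up=up)))
for dz in(0,.1,.2):print(f(final(dz=dz)))
E
```

```text
[ 0.57557655 -0.21664865] -0.48881120205418854
[-0.64, 0.12, 2.09, -0.02, 0.44, -1.53] [-0.64, 0.29, 2.02, -0.03, 0.34, -1.52]
{} [-0.49, 1.2, 0.69, 0.0, 2.33, -1.57]
{'dz': 0.02} [-0.49, 1.17, 0.7, 0.0, 2.35, -1.57]
{'dz': 0.1} [-0.49, 1.08, 0.7, 0.0, 2.44, -1.57]
{'dz': 0.15} [-0.49, 1.03, 0.69, 0.0, 2.5, -1.57]
{'back': 0.03} [-0.49, 1.27, 0.53, 0.0, 2.42, -1.57]
{'dz': 0.1, 'back': 0.03} [-0.49, 1.16, 0.54, 0.0, 2.52, -1.57]
0 [-0.49, 0.42, 2.38, 3.14, 0.98, -1.57]
0.05 [-0.49, 0.22, 2.43, 3.14, 0.84, -1.57]
0.1 [-0.49, 0.03, 2.46, 3.14, 0.68, -1.57]
0.12 [-0.49, -0.04, 2.46, 3.14, 0.61, -1.57]
0.15 [-0.49, -0.14, 2.47, 3.14, 0.51, -1.57]
[0.07, 0.51, 1.61, 0.09, 1.25, 1.89]
[0.07, 0.38, 1.57, 0.09, 1.42, 1.91]
[0.07, 0.29, 1.49, 0.09, 1.59, 1.92]
```

```bash
cat >> h.py <<'E'
ZP=.029
E
python3 - 2>/dev/null <<'E'
from h import *
from plant import *
gripper_to(.085)
movep(*flat(AL,s=SS,z=ZP,back=.07))
print(move_l(flat(AL,s=SS,z=ZP)[0],feed=.1,max_force=12))
print(observe()['eef_pos'],flat(AL,s=SS,z=ZP)[0])
gripper_to(0.05,f_grip=70);s=observe();print(s['opening'],s['ft_force'])
p=s['eef_pos']+[0,0,.2];move_l(p,feed=.2)
s=observe();print(s['time_s'],s['opening'],s['q'].round(2))
shot("w3")
im,d=get_image("side");cv2.imwrite("pics/side3.png",im[:,:,::-1])
E
python3 -c "
import cv2,numpy as np
a=cv2.imread('pics/side3.png')[50:250,130:397]
cv2.imwrite('pics/v3.png',np.hstack([cv2.resize(a,(400,300)),cv2.resize(cv2.imread('pics/w3.png'),(400,300))]))"
```

```text
False
[ 0.55924345 -0.32529972  0.00677636] [ 0.55907809 -0.3252906   0.00648484]
0.05950608625821667 [-3.61741225  1.86430853  7.43859175]
18.0917 0.05904488924575653 [-0.64 -0.04  1.93 -0.01  0.77 -1.54]
```

View pics/v3.png

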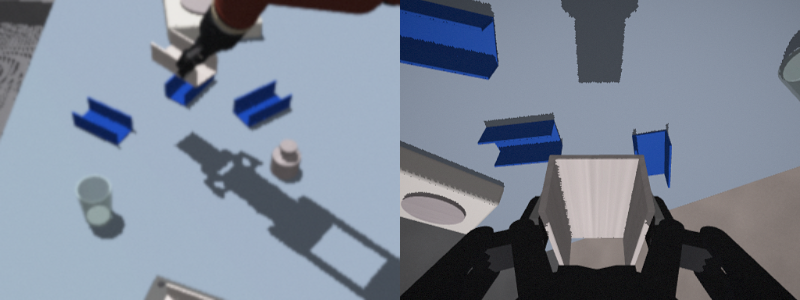

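The long piece is held by its flanges and lifted, open side up, with its near end in the pads; the obstacles are untouched. I'll check that it's still level before rotating.

```bash
python3 - <<'E'
from h import *
im,d,K,T,P=load("w3")
q=P[215:285,235:275].reshape(-1,3);q=q[(q[:,2]>.1)]
A=np.c_[q[:,:2]-q[:,:2].mean(0),np.ones(len(q))];x=np.linalg.lstsq(A,q[:,2],rcond=None)[0]
h=hv(LH)[:2];print(len(q),"slope along h",x[:2]@h,"across",x[:2]@lat(LH)[:2],"z",x[2],(A@x-q[:,2]).std())
E
```

```text
2800 slope along h -0.10360347873216266 across -0.0046560930485555424 z 0.20291000636890622 0.005502091155468237
```

```bash
python3 - <<'E'
from h import *
im,d,K,T,P=load("w3")
h=hv(LH)[:2]
for r in range(205,300,10):
    q=P[r,225:300];s=(q[:,:2]-LC)@h;y=(q[:,:2]-LC)@lat(LH)[:2]
    print(r,s[[20,35,50]].round(3),y[[20,35,50]].round(3),q[[10,20,35,50,60],2].round(3))
E
```

```text
205 [-0.059 -0.059 -0.059] [-0.004  0.003  0.01 ] [0.202 0.203 0.202 0.203 0.202]
215 [-0.051 -0.052 -0.052] [-0.004  0.003  0.011] [0.202 0.203 0.203 0.203 0.203]
225 [-0.044 -0.043 -0.043] [-0.004  0.003  0.011] [0.203 0.203 0.203 0.202 0.202]
235 [-0.035 -0.035 -0.034] [-0.005  0.004  0.012] [0.203 0.203 0.203 0.203 0.202]
245 [-0.025 -0.025 -0.024] [-0.005  0.004  0.013] [0.203 0.203 0.203 0.202 0.203]
255 [-0.014 -0.014 -0.014] [-0.005  0.004  0.013] [0.203 0.202 0.202 0.203 0.202]
265 [-0.003 -0.002 -0.001] [-0.005  0.004  0.014] [0.202 0.203 0.202 0.202 0.203]
275 [0.011 0.011 0.01 ] [-0.005  0.005  0.015] [0.203 0.202 0.202 0.203 0.201]
285 [0.025 0.024 0.026] [-0.006  0.005  0.016] [0.202 0.202 0.203 0.202 0.202]
295 [0.041 0.041 0.041] [-0.006  0.005  0.016] [0.202 0.203 0.203 0.202 0.202]
```

The piece is perfectly level: the web sits at 0.2025 along its whole length, so the fit slope came from edge pixels. Now I'll stand it on end.

```bash
python3 - 2>/dev/null <<'E'
from h import *
from plant import *
movep(*stand1(AL,CS,AA,s=SS,z=ZP,dz=.08))
print(move_l(stand1(AL,CS,AA,s=SS,z=ZP,dz=.012)[0],feed=.12,max_force=20))
print(move_l(stand1(AL,CS,AA,s=SS,z=ZP,dz=-.004)[0],feed=.03,max_force=6))
s=observe();print(s['time_s'],s['eef_pos']-stand1(AL,CS,AA,s=SS,z=ZP)[0],s['ft_force'],s['opening'])
shot("w4");im,d=get_image("side");cv2.imwrite("pics/side4.png",im[:,:,::-1])
E
python3 -c "
import cv2,numpy as np
a=cv2.imread('pics/side4.png')[50:250,130:397]
cv2.imwrite('pics/v4.png',np.hstack([cv2.resize(a,(400,300)),cv2.resize(cv2.imread('pics/w4.png'),(400,300))]))"
```

```text
False
True
20.8417 [-6.99701469e-05  1.67275484e-04  6.33112979e-06] [ 0.94813373 -0.58699586  3.79056963] 0.05895024130821535
```

View pics/v4.png

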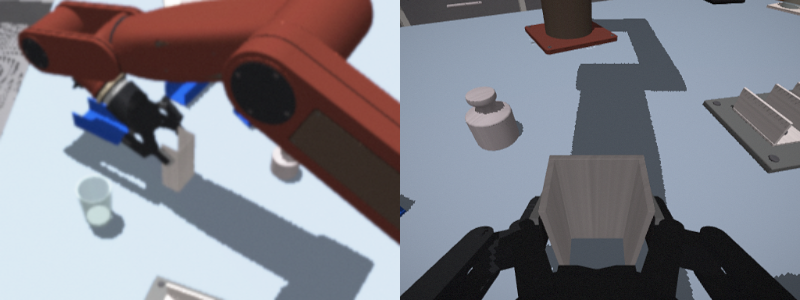

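The piece stands on its end, with contact at exactly the expected height. I'll release it, lift off, turn the wrist over up high, and come back on the web side.

```bash
python3 - 2>/dev/null <<'E'
from h import *
from plant import *
gripper_to(.085)
move_l(stand1(AL,CS,AA,s=SS,z=ZP,dz=.10,back=.02)[0],feed=.15)
shot("w5");im,d=get_image("side");cv2.imwrite("pics/side5.png",im[:,:,::-1])
set_joints([AA,-.1,1.7,0,1.0,-1.57])
set_joints([AA,-.3,1.9,3.14,.45,-1.57])
s=observe();print(s['time_s'],s['eef_pos'])
movep(*grasp2(CS,AA,up=.13));s=observe();print(s['time_s'],s['q'].round(2),s['eef_pos'])
im,d=get_image("side");cv2.imwrite("pics/side6.png",im[:,:,::-1]);shot("w6")
im,d,K,T,P=load("w6")
m=(P[:,:,2]>.09)&(P[:,:,2]<.135)&(np.hypot(P[:,:,0]-CS[0],P[:,:,1]-CS[1])<.05)&(d>0)
print(m.sum(),rect(P[m]) if m.sum() else 0,CS,np.degrees(AA))
E
python3 -c "
import cv2,numpy as np
a=cv2.imread('pics/side6.png')[50:250,130:397]
cv2.imwrite('pics/v6.png',np.hstack([cv2.resize(a,(400,300)),cv2.resize(cv2.imread('pics/w6.png'),(400,300))]))"
```

```text
26.3333 [ 0.68087001 -0.2727244   0.77229982]
28.3667 [-0.49 -0.08  2.47  3.14  0.58 -1.57] [ 0.59210357 -0.22546618  0.20551939]
13 (array([ 0.59125342, -0.22608289]), 58.54447937011719, 1.4461134672164917, 60.82619094848633) [ 0.57557655 -0.21664865] -28.00681885642152
```

View pics/v6.png

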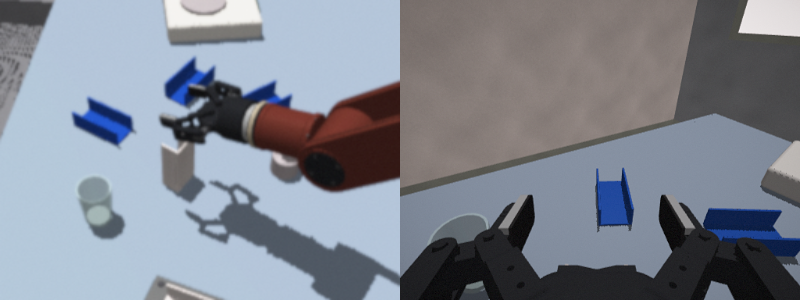

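The piece still stands upright below the fingers, at about (178,165) in the left picture. I'll verify its position from the side and release views before descending.

```bash
python3 - 2>/dev/null <<'E'
from h import *
from plant import *
c=get_calibration("side");im,d=get_image("side");P=cloud(d,c["intrinsics"],c["world_from_camera"])
np.savez("pics/side6.npz",im=im,d=d,K=c["intrinsics"],T=c["world_from_camera"])
for n,P in(("side",P),("w5",load("w5")[4])):
  for z in((.02,.14),(.108,.126)):
    dd=np.hypot(P[:,:,0]-CS[0],P[:,:,1]-CS[1])
    m=(P[:,:,2]>z[0])&(P[:,:,2]<z[1])&(dd<.045)
    if m.sum()>3:
      q=P[m];h=hv(AA);l=lat(AA);r=q-np.r_[CS,0]
      print(n,z,m.sum(),rect(q),"h",(r@h).min().round(4),(r@h).max().round(4),"lat",(r@l).min().round(4),(r@l).max().round(4),"z",q[:,2].max().round(3))
E
```

```text
side (0.02, 0.14) 526 (array([ 0.57496124, -0.21364944]), 62.208744049072266, 42.59221267700195, 61.20425033569336) h -0.0233 0.0197 lat -0.0285 0.0334 z 0.124
side (0.108, 0.126) 86 (array([ 0.57380841, -0.20743095]), 58.09896469116211, 40.33778381347656, 49.09059524536133) h -0.0227 0.0197 lat -0.0255 0.0334 z 0.124
w5 (0.02, 0.14) 4336 (array([ 0.57511017, -0.21711436]), 60.14446258544922, 40.64268112182617, 61.46098709106445) h -0.0205 0.0204 lat -0.0308 0.0296 z 0.122
w5 (0.108, 0.126) 1474 (array([ 0.57510571, -0.21710307]), 60.147865295410156, 40.61491394042969, 61.50848388671875) h -0.0205 0.0203 lat -0.0308 0.0296 z 0.122
```

It stands where planned, within 1 mm and 0.5°. I'll grasp, lift, turn over and move above the pair.

```bash
python3 - 2>/dev/null <<'E'
from h import *
from plant import *
print(move_l(grasp2(CS,AA)[0],feed=.1,max_force=12))
gripper_to(.05,f_grip=70);s=observe();print(s['opening'],s['eef_pos']-grasp2(CS,AA)[0],s['ft_force'])
move_l(grasp2(CS,AA,up=.15)[0],feed=.15)
set_joints([AA,-.3,1.9,3.14,.35,-1.57])
set_joints([AA+.2,-.3,1.9,0,.35,1.57])
movep(*final(dz=.12))
s=observe();print(s['time_s'],s['opening'],s['q'].round(2))
shot("w7");c=get_calibration("side");im,d=get_image("side");cv2.imwrite("pics/side7.png",im[:,:,::-1])
np.savez("pics/side7.npz",im=im,d=d,K=c["intrinsics"],T=c["world_from_camera"])
E
python3 -c "
import cv2,numpy as np
a=cv2.imread('pics/side7.png')[180:330,130:330]
cv2.imwrite('pics/v7.png',np.hstack([cv2.resize(a,(400,300)),cv2.resize(cv2.imread('pics/w7.png'),(400,300))]))"
```

```text
False
0.059097062539631394 [ 3.70551927e-04 -9.49140490e-05  8.79433523e-04] [-0.06122783  0.94657451  2.93932812]
37.7417 0.059475827253040646 [0.06 0.36 1.56 0.09 1.45 1.91]
```

View pics/v7.png

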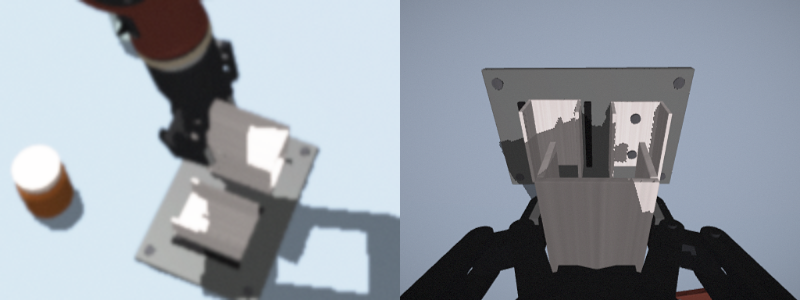

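The long piece is now open side down above the pair, with one flange over each trough. I'll check its pose before lowering.

```bash
python3 - <<'E'
from h import *
im,d,K,T,P=load("w7")
x=(P[:,:,:2]-O)@CX;y=(P[:,:,:2]-O)@CY
for r in range(232,350,16):
    i=[210,230,250,270,290,300];print(r,x[r,i].round(3),y[r,i].round(3),P[r,i,2].round(4))
m=(abs(P[:,:,2]-.174)<.012)&(abs(x)<.09)&(abs(y)<.045)
hs=im.astype(int).max(2)>60
m&=hs
q=P[m];print(m.sum(),rect(q),np.degrees(TH),x[m].min(),x[m].max(),y[m].min(),y[m].max())
c=np.array(rect(q)[0])-O;print("centre",c@CX,c@CY)
A=np.c_[x[m],y[m],np.ones(m.sum())];print(np.linalg.lstsq(A,q[:,2],rcond=None)[0])
E
```

```text
232 [0.06 0.06 0.06 0.06 0.06 0.06] [ 0.014  0.007 -0.001 -0.008 -0.016 -0.019] [0.1752 0.1753 0.1751 0.1757 0.1755 0.1758]
248 [0.053 0.053 0.053 0.053 0.053 0.053] [ 0.015  0.007 -0.001 -0.008 -0.016 -0.02 ] [0.1758 0.1763 0.1759 0.1761 0.1761 0.1762]
264 [0.045 0.045 0.045 0.045 0.045 0.045] [ 0.015  0.007 -0.001 -0.009 -0.017 -0.021] [0.1764 0.1764 0.1766 0.1764 0.1765 0.1766]
280 [0.035 0.035 0.034 0.035 0.036 0.035] [ 0.016  0.008 -0.001 -0.009 -0.017 -0.022] [0.1761 0.1762 0.1756 0.1763 0.1766 0.1763]
296 [0.025 0.026 0.026 0.025 0.026 0.025] [ 0.017  0.008 -0.001 -0.009 -0.018 -0.022] [0.1763 0.1769 0.177  0.176  0.1768 0.1763]
312 [0.014 0.014 0.014 0.014 0.015 0.014] [ 0.018  0.009 -0.001 -0.01  -0.019 -0.024] [0.1761 0.176  0.1765 0.1765 0.1768 0.1761]
328 [0.    0.001 0.002 0.002 0.003 0.002] [ 0.019  0.009 -0.001 -0.01  -0.02  -0.025] [0.1755 0.1758 0.1765 0.1767 0.1771 0.1763]
344 [ 0.041  0.043 -0.012  0.041  0.042  0.043] [ 0.012  0.005 -0.001 -0.007 -0.013 -0.016] [0.2072 0.2079 0.176  0.2072 0.2075 0.2079]
16779 (array([0.56527618, 0.1395414 ]), 86.21346282958984, 77.59893035888672, 72.69475555419922) -16.8 -0.016349516541912305 0.061305900926001675 -0.044730563662300354 0.041478771505026234
centre 0.022697298333383045 -0.0015651639667359698
[-0.0207452  -0.00435415  0.17644025]
```

```bash
python3 - 2>/dev/null <<'E'
from h import *
from plant import *
im,d,K,T,P=load("w7")
y=(P[:,:,:2]-O)@CY
for r in(240,260,275):
    ok=abs(P[r,:,2]-.176)<.004;i=np.where(ok)[0];i=i[(i>150)&(i<350)];print(r,i.min(),i.max(),y[r,i.min()],y[r,i.max()])
for n,c in(("fixed",-.047),("short",.047)):
    x=(P[:,:,:2]-O)@CX
    m=(P[:,:,2]>.045)&(P[:,:,2]<.06)&(x>-.1);print(n,[np.round(v,4) for v in (np.sort(y[m])[[5,-5]])])
print(move_l(final(dz=.045)[0],feed=.12,max_force=15),observe()['time_s'])
shot("w8")
E
```

```text
240 173 330 0.028402643904817754 -0.03096182693928917
260 177 326 0.028054172555101002 -0.030535807295281738
275 167 336 0.034792079980800146 -0.03720296520503978
fixed [np.float64(-0.0769), np.float64(0.0765)]
short [np.float64(-0.0769), np.float64(0.0765)]
False 38.6167
```

View pics/w8.png

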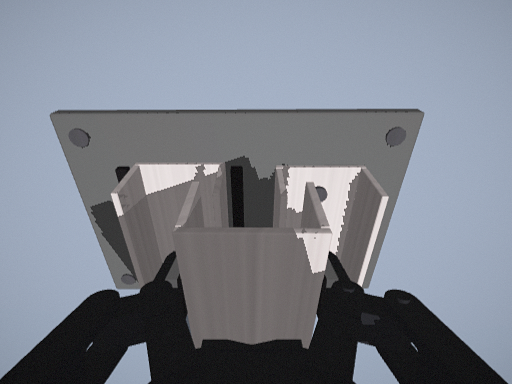

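The flanges sit centred over both troughs: edges at ±29.5 mm, offset -1.2 mm, which I'll correct by +1 mm. Lowering with force limits.

```bash
python3 - 2>/dev/null <<'E'
from h import *
from plant import *
print(move_l(final(dz=.008,dy=.001)[0],feed=.06,max_force=8),observe()['eef_pos']-final(dy=.001)[0],observe()['ft_force'])
print(move_l(final(dz=-.006,dy=.001)[0],feed=.03,max_force=6),observe()['eef_pos']-final(dy=.001)[0],observe()['ft_force'],observe()['time_s'])
shot("w9")
E
```

```text
False [9.46793690e-05 1.27485371e-06 7.97402393e-03] [-0.05010294  0.30281409 -1.66007959]
True [ 6.93185765e-04  2.08240952e-05 -7.55549046e-04] [-0.01789543  0.33615339  4.20326323] 39.8083
```

View pics/w9.png

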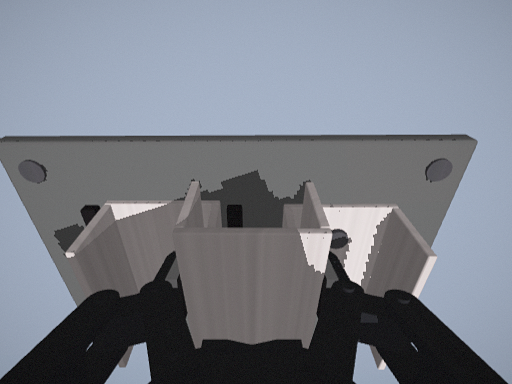

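Contact came at the full seat depth. Releasing, backing out along the tool axis, and checking.

```bash
python3 - 2>/dev/null <<'E'
from h import *
from plant import *
gripper_to(.078)
s=observe();p=s['eef_pos'];h=hv(TH);t=-np.cos(BE)*UP-np.sin(BE)*h
move_l(p-.13*t,feed=.12)
R=down(TH-np.pi/2);pp=np.r_[car(0,0.01),0.27]-0.06*R[:,2];movep(pp,eul(R));hold(.2);shot("w10")
print(observe()['time_s'])
im,d,K,T,P=load("w10")
x=(P[:,:,:2]-O)@CX;y=(P[:,:,:2]-O)@CY
m=(P[:,:,2]>.052)&(P[:,:,2]<.075)&(abs(x)<.09)&(abs(y)<.045)
q=P[m];r=rect(q);c=r[0]-O;print("long",m.sum(),r,"c",c@CX,c@CY)
A=np.c_[x[m],y[m],np.ones(m.sum())];print("plane",np.linalg.lstsq(A,q[:,2],rcond=None)[0])
for lo,hi in((-.08,-.035),(.035,.08)):
    k=(P[:,:,2]>.03)&(P[:,:,2]<.075)&(y>lo)&(y<hi)&(abs(x)<.07);print(np.sort(x[k])[[3,-4]],np.sort(y[k])[[3,-4]],np.median(P[:,:,2][k]))
im,d=get_image("side");cv2.imwrite("pics/side10.png",im[:,:,::-1])
E
python3 -c "
import cv2,numpy as np
a=cv2.imread('pics/side10.png')[180:330,130:330]
cv2.imwrite('pics/v10.png',np.hstack([cv2.resize(a,(400,300)),cv2.resize(cv2.imread('pics/w10.png'),(400,300))]))"
```

```text
42.25
long 3659 (array([0.54373376, 0.14771246]), 120.28153991699219, 60.04666519165039, -16.876678466796875) c -0.0002873777854788631 3.0712903313016706e-05
plane [-0.00084301  0.00113503  0.05490917]
[-0.0442816   0.04384791] [-0.07677525 -0.0726015 ] 0.04888583009423947
[-0.04155832  0.04593434] [0.0724951  0.07668859] 0.0496711615541785
```

View pics/v10.png

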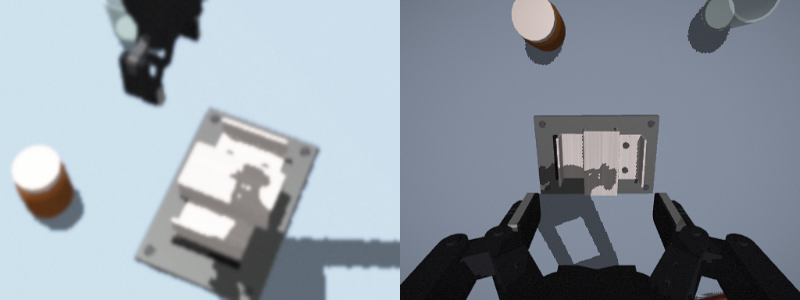

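Everything is seated: the web top reads 54.9 mm with a depth bias of about 0.8 mm, against 54 expected. The long piece is level and centred within 0.3 mm. Handing in.

```bash
python3 -c "
from plant import *
job_done();print(observe()['time_s'])"
```

```text
the job is handed in; nothing more can be done
the job is handed in; nothing more can be done
```

Both loose pieces are loaded and interlocked with the fixed channel, and the job was handed in at about 42 s of the 67 s allowed.

- **Short piece:** I picked it up from above and set it open side up between the guide strips. It sits 93.7 mm from the fixed channel (94 expected), about 2 mm off along the channels and about 0.2° off in angle.
- **Long piece:** I stood it on its end, regrasped it from the web side, turned it over and lowered it until it touched at full depth. It is within 0.3 mm of centre, 0.1° off in angle and level to about 0.001 rad. The web top reads 54.9 mm, against 54 expected, with the depth camera reading about 0.8 mm high.
- **Jar, beaker and weight:** None was touched. The jar and beaker stand upright in the last pictures. I last saw the weight upright when the long piece was stood on end, and the moves after that stayed clear of it.
- **Checks that disagreed:** A rough level fit of the lifted long piece suggested a 0.10 slope. The row-by-row readings were flat, so I put that down to edge pixels. A partial side view of the standing piece was about 3 mm off the close-up view. I relied on the close-up, and the grasp and seating bore it out.

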